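Let the small fetch ball out of the dispenser

TASK

The dog's ball dispenser on the bench has two sloping lanes, each with one ball waiting behind a gate. With the fingertips push the sliding catch tray by its upright tab all the way across until it stands in front of the lane with the smaller ball, then press that lane's lever paddle down so that the other end lifts the gate and the ball rolls into the tray by itself, and let the lever come back up. Leave the tray there, do not touch the balls or work the other lever, keep the larger ball behind its gate and leave the other things on the bench where they are.

Things in the scene. Friction and masses are not known exactly. Their poses are not given: they have to be found in the camera images.
- dispenser: Two-lane ball dispenser of plywood, fixed; origin on the bench between the lanes, below the pivots. x axis roughly away from the robot (yaw varies 14 degrees either way): near lane centred at x -38 mm, far lane at +38 mm, walls 110 mm high. Lanes slope down to -y, from a closed back (y +75 mm) to open mouths (y -138 mm, floor 56 mm high). Lever bars run along y at x -84 and +84 mm, top 132 mm high.
- gate_near (a point): Middle of the lower edge of the near lane's gate, an aluminium plate 56 mm wide that hangs across the lane at dispenser y -100 mm; shut, this edge is 14 mm above the lane floor and 74 mm above the bench.
- gate_far (a point): Middle of the lower edge of the far lane's gate, an aluminium plate 56 mm wide that hangs across the lane at dispenser y -100 mm; shut, this edge is 14 mm above the lane floor and 74 mm above the bench.
- lever_near (a joint): Rocking lever of the near lane, rad: 0 at rest with the gate shut, grows as its paddle is pressed, stop at 0.45 (paddle 52 mm lower, gate 48 mm higher). Its spring takes about 2 N at the paddle to start, 6 N at the stop, and brings the lever back by itself. From about 0.25 the small ball can pass; it takes about 1 s to run out.
- lever_far (a joint): Rocking lever of the far lane, rad: 0 at rest with the gate shut, grows as its paddle is pressed, stop at 0.45 (paddle 52 mm lower, gate 48 mm higher). Its spring takes about 2 N at the paddle to start, 6 N at the stop, and brings the lever back by itself. From about 0.25 the small ball can pass; it takes about 1 s to run out.
- paddle_near (a point): Centre of the upper face of the near lane's paddle: a level aluminium plate 50 mm (dispenser x) by 44 mm (y), 10 mm thick, 138 mm above the bench at rest, free air below. At dispenser x -70 mm, y +120 mm, beyond the lane's closed back; the lever's pivot lies at y 0, 125 mm high.
- paddle_far (a point): Centre of the upper face of the far lane's paddle: a level aluminium plate 50 mm (dispenser x) by 44 mm (y), 10 mm thick, 138 mm above the bench at rest, free air below. At dispenser x +70 mm, y +120 mm, beyond the lane's closed back; the lever's pivot lies at y 0, 125 mm high.
- tray (a joint): Slide of the catch tray along dispenser x, m: 0 midway between the lanes, +0.036 (stop) in front of the far lane, -0.036 (stop) in front of the near lane. It starts near the middle, and about 1 to 2 N of friction keeps it where it is left.
- tray_tab (a point): Centre of the top edge of the tray's push tab, 100 mm above the bench. The tab is an upright plywood plate outside the tray's wall that faces away from the dispenser: 8 mm thick (dispenser x), 36 mm long (dispenser y), reaching from 100 mm down to 15 mm above the bench; push it on either broad face, along dispenser x.
- tray_in (a point): Centre of the inner floor of the catch tray, an open plywood tray that slides below the lanes' mouths: outside 84 mm (dispenser x) by 100 mm (y), walls 4 mm thick, rim 47 mm above the bench, floor 8 mm above it. It lies 68 mm from the tab's centre line, towards the dispenser.
- ball_small_center (a point): Centre of the smaller ball, dark rubber, 40 mm in diameter, loose, in the near or the far lane behind the gate.
- ball_large_center (a point): Centre of the larger ball, the same dark rubber, 54 mm in diameter, loose, in the other lane behind its gate.
- cup: Bystander: collapsible cup, 84 mm across, 62 mm high; origin at the centre of its underside.
- jar: Bystander: glass jar with a twist cap, 72 mm across, 95 mm high; origin at the centre of its underside.
- shoe_horn: Bystander: wooden shoe horn lying flat, about 208 mm long, 9 mm thick; origin on the underside near its middle, x along its length.
- polish_tin: Bystander: flat round tin, 74 mm across, 26 mm high; origin at the centre of its underside.
- boot_brush: Bystander: boot brush, 150 x 50 x 42 mm, x along its length; origin at the centre of its underside.
- chest_drawer0_handle (a point): Bystander: knob of the small drawer chest (110 mm high) on the left side of the bench; its drawer stands partly open and holds a steel carabiner and a plastic whistle.
Mind the look-alikes: they are no part of the job. What is shaped like the part that bears ball_small_center but pink is not meant. What is shaped like the part that bears ball_large_center but turquoise is not meant.

How it is judged:
By the outcome, as a careful person would: the job done as asked, in the order asked, and still so for the second after the job is handed in, with the robot touching nothing.
It also fails if it takes over 42 s, if anything falls off the work surface, if the arm or the gripper's body presses on something with over 40 N, if the wrist force passes 120 N, or if a joint passes its speed limit or range.

ROBOT

A 6-joint arm with a two-finger parallel gripper is mounted at the origin on the work surface. World frame = base frame: x ahead of the robot, y to its left, z up, the work surface at z = 0. Lengths are in m, angles in rad, forces in N, time in s.
With the tool pointing down it reaches from about 0.25 to 0.725 m from the base axis. Payload 4 kg.
Tool frame: the origin (TCP) lies between the finger pads; the fingertips stand 8 mm ahead of it and the grasp point (between the pads) lies 11 mm behind it; z points along the fingers, y is the line along which they close (so a half turn about z gives the same grasp; the last joint's range is limited). The gripper opens to 85 mm and grips with 20 to 120 N. Pads are 22 mm wide; open, the fingers measure 114 mm over their backs; the gripper's body (76 mm by 85 mm) begins 54 mm behind the grasp point. The pads swing forward as they close: fully open they stand 13 mm farther back than shut.
Start: joints at [-1.225, 0.241, 0.005, 1.335, 0, 1.571], TCP at [0.169, -0.47, 0.239] pointing down, gripper open.
Joint ranges: [-2.72, 2.72], [-1.05, 1.87], [-1.09, 1.28], [-1.99, 2.15], [-1.42, 1.44], [-3.14, 3.14]. Speed limits (rad/s): [2.79, 2.79, 3.14, 3.14, 3.14, 3.14].

INTERFACE

Orientations are given as a unit quaternion [x, y, z, w].
In Python, from workcell import status, viewer, bot gives the robot as it stands.
- The arm moves only by the tool servo_tool, never from a script. Its argument "commands" is a list of rows, each a list of 5 numbers: the finger opening in mm, from 0 to 85.4, then the shift along the tool's x, y, z in mm, then the turn about the tool's z in rad. A call has 1 to 20 rows; each row shifts and turns the commanded pose from where the row before left it, along the tool's axes as they then stand; what a row does not reach is not made up. A row lasts 1/8 s, in which the tool goes at most 62.5 mm and 10.7 degrees, less where a joint would pass 70% of its speed; a pose out of reach is approached as far as the arm can. A call is refused whole if a number of a shift passes 62.5 or a number of a turn 0.188, either way. A call with a gripper value outside its range is refused whole. The fingers move at their own pace and stop on an object; the grip force is fixed at half the most. Time passes only in rows, so rows that do not move let the fingers close. It gives the time, the measured TCP pose, the force, the opening and the grip force at its end, in the units of the state.
- status.get_obs(): the state, without advancing time (a new reading comes with each control period).
- viewer.camera(name): name is "scene" or "top" or "wrist"; returns (picture, depth): 480x640x3 uint8, red, green, blue; 480x640 float32, m along the optical axis (not along the pixel's ray), 0 where there is no reading.
- viewer.get_calibration(name): a dict with "camera_matrix" (3x3 intrinsics, pixels), "R" (3x3) and "t" (3): a world point X has camera coordinates R X + t; the wrist camera has in their place "T_tool_cam" (4x4, takes a point from camera to tool coordinates, whose origin is the TCP and whose axes are the flange's). Camera axes: x right, y down, z forward; pixel columns grow to the right and rows downward; lengths in m; the calibration is good to about 2 mm. The wrist camera is an equidistant fisheye: a pixel r from the principal point sees the ray r / f radians off the axis. A picture is of the moment at which its call begins: read the wrist's pose just before it. get_calibration takes no time and is no camera call.
- bot.job_done(): hands the job in; it is judged then, once.
Trained networks look in the newest picture that a camera, given by its name, has taken for a name from the list of things; names that differ only in an ending like _2 or _b are one class to them, and where a whole thing is asked for, a point or a joint stands for the part that bears it (a point fixed in the world has none). Each returns a list of dicts, best first, with "p" (0 to 1); they miss things now and then, are a little off and sometimes report something else, mostly with a low value. They report only what shows in the picture. A call takes as long as a camera call. They do not tell look-alikes from the thing itself.
- viewer.masks_of(camera, label): "mask" (480x640 bool, what is visible of it) and "pixel" ([row, column] in pixels, amid what is visible of it).
- viewer.spot_point(camera, label): "pixel" ([row, column] in pixels: a listed point, or the origin of a listed thing).
The state is a dict: "clock": time; "joint_pos": joint angles; "joint_vel": joint speeds; "tau": joint torques, N m; "eef_pos": TCP position; "tool_rot": TCP orientation; "ft_force": force on the tool from outside, world axes, zero at the start; "ft_torque": the same for the moment, N m; "grip_width": finger opening in m; "grasp_force": force on a finger pad.
Only numpy, scipy, OpenCV 4.12 (cv2) and the standard library are available. Lean on these libraries where they do the work, as an engineer would, in place of code of your own. Each camera call takes 0.05 s, during which the arm holds its last target. There are 200 camera calls.

## Working session

There is one attempt and no reset: what is moved stays moved. The work goes in short steps, Python scripts to look and compute and a tool call to move; the robot and the scene stay as the last step left them, time stands still between calls to the robot, and variables do not carry over. Pictures are saved under pics/ and viewed, at most 10 in all, crops included, and the job is handed in when it is done.

Besides the shell and the picture viewer there is one more tool, called after ">>>" in YAML: its name, and indented under it one key for each argument. servo_tool: Moves the arm, as the interface text tells. Its arguments: {"type":"object","properties":{"commands":{"type":"array"}},"required":["commands"]}

```bash
mkdir -p pics; cat > h.py <<'E'
import numpy as np, cv2
from workcell import status, viewer, bot
def px2w(cam, d, r, c, z=None):
    k=viewer.get_calibration(cam); K=k["camera_matrix"];R=np.array(k["R"]);t=np.array(k["t"])
    ray=np.linalg.inv(K)@np.array([c,r,1.])
    if z is None:
        r,c=int(round(r)),int(round(c)); p=d[max(r-1,0):r+2,max(c-1,0):c+2]; p=p[p>0]
        return R.T@(ray*np.median(p)-t) if len(p) else None
    o=-R.T@t; v=R.T@ray
    return o+v*(z-o[2])/v[2]
E
python3 - <<'E'
from h import *
s=status.get_obs(); print(s["clock"],s["eef_pos"],s["tool_rot"],s["ft_force"])
Z=dict(gate_near=.074,gate_far=.074,paddle_near=.138,paddle_far=.138,tray_tab=.1,tray_in=.008,ball_small_center=None,ball_large_center=None,dispenser=0)
for cam in("top","scene"):
    im,d=viewer.camera(cam); cv2.imwrite(f"pics/{cam}0.png",im[:,:,::-1])
    for n,z in Z.items():
        for q in viewer.spot_point(cam,n)[:3]:
            r,c=q["pixel"]; w=px2w(cam,d,r,c)
            print(cam,n,round(q["p"],2),np.round([r,c]),"depth",None if w is None else np.round(w,3),"plane",None if z is None else np.round(px2w(cam,d,r,c,z),3))
E
```

```text
0.0 [ 0.16927229 -0.46982417  0.23842175] [ 9.85091650e-01  1.72027249e-01 -1.71723585e-04 -1.01843657e-03] [-0.38256605  0.93358622 -0.36814214]
top gate_near 0.62 [264. 404.] depth [ 0.547 -0.129  0.102] plane [ 0.549 -0.133  0.074]
top gate_near 0.16 [256. 257.] depth [0.565 0.205 0.029] plane [0.563 0.201 0.074]
top gate_far 0.89 [231. 401.] depth [ 0.621 -0.122  0.101] plane [ 0.624 -0.125  0.074]
top gate_far 0.42 [171. 399.] depth [ 0.759 -0.119  0.096] plane [ 0.764 -0.121  0.074]
top paddle_near 0.92 [284. 309.] depth [0.498 0.081 0.138] plane [0.498 0.081 0.138]
top paddle_near 0.69 [229. 399.] depth [ 0.626 -0.12   0.093] plane [ 0.621 -0.114  0.138]
top paddle_far 0.94 [219. 298.] depth [0.641 0.107 0.138] plane [0.641 0.107 0.138]
top tray_tab 0.94 [244. 474.] depth [ 0.595 -0.288  0.097] plane [ 0.594 -0.287  0.1  ]
top tray_in 0.63 [286. 309.] depth [0.495 0.081 0.139] plane [0.497 0.083 0.008]
top tray_in 0.6 [252. 437.] depth [ 0.583 -0.22   0.008] plane [ 0.583 -0.22   0.008]
top ball_small_center 0.77 [189. 354.] depth [ 0.725 -0.019  0.037] plane None
top ball_sma
[... 1148 characters left out ...]
  0.008] plane [ 0.576 -0.226  0.008]
scene tray_in 0.33 [210. 174.] depth [ 0.593 -0.285  0.099] plane [ 0.538 -0.331  0.008]
scene ball_small_center 0.62 [227. 208.] depth [ 0.576 -0.224  0.007] plane None
scene ball_small_center 0.51 [186. 242.] depth [ 0.508 -0.128  0.121] plane None
scene ball_small_center 0.48 [233. 241.] depth [ 0.632 -0.101  0.1  ] plane None
scene ball_large_center 0.67 [166. 217.] depth [ 0.396 -0.242  0.044] plane None
scene ball_large_center 0.63 [183. 269.] depth [ 0.499 -0.058  0.132] plane None
scene ball_large_center 0.39 [175. 473.] depth [0.336 0.467 0.066] plane None
scene dispenser 0.88 [239. 276.] depth [ 0.654 -0.006  0.132] plane [ 0.581 -0.034  0.   ]
```

```bash
python3 - <<'E'
from h import *
a=cv2.imread("pics/top0.png")[140:380,220:540]; b=cv2.imread("pics/scene0.png")[100:340,80:400]
cv2.imwrite("pics/c0.png",cv2.resize(np.hstack([a,b]),(800,300),interpolation=cv2.INTER_CUBIC))
cv2.imwrite("pics/c1.png",cv2.resize(a,(800,600),interpolation=cv2.INTER_CUBIC))
E
```

```text
(no output)
```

View pics/c1.png

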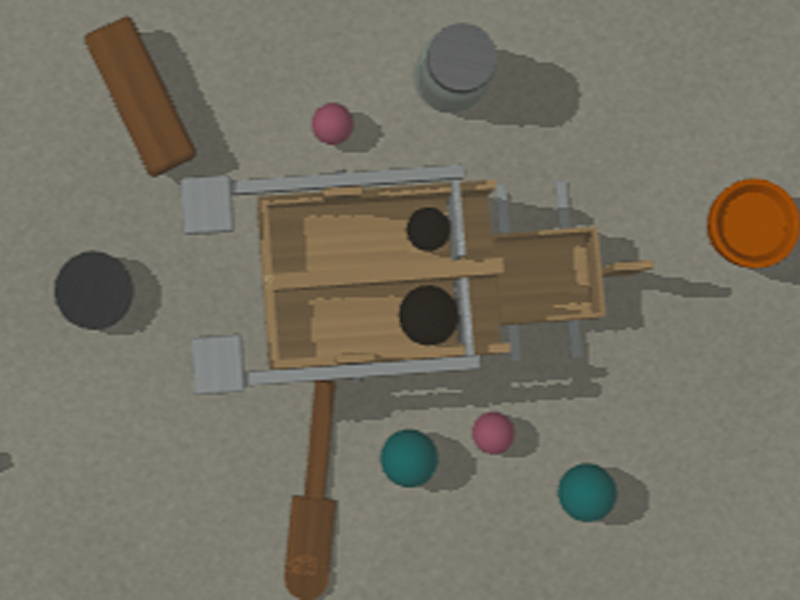

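View pics/scene0.png

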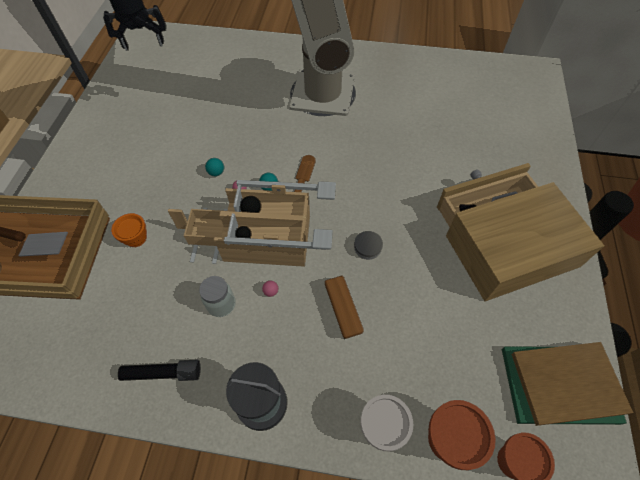

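```bash
python3 - <<'E'
from h import *
R={}
for cam in("top","scene"):
    im,d=viewer.camera(cam); k=viewer.get_calibration(cam); K=k["camera_matrix"]
    v,u=np.mgrid[:480,:640]; P=np.stack([(u-K[0,2])/K[0,0]*d,(v-K[1,2])/K[1,1]*d,d],-1)
    W=(P-np.array(k["t"]))@np.array(k["R"])
    for n,c,z,r in(("pn",(.498,.081),.138,.04),("pf",(.636,.1),.138,.04),("tab",(.594,-.287),.098,.03)):
        m=(np.hypot(W[...,0]-c[0],W[...,1]-c[1])<r)&(abs(W[...,2]-z)<.006)&(d>0)
        pts=W[m][:,:2].astype(np.float32); b=cv2.minAreaRect(pts*1000)
        print(cam,n,len(pts),np.round(pts.mean(0),4),np.round(np.array(b[0]),1),np.round(b[1],1),round(b[2],1))
        R.setdefault(n,[]).append(np.array(b[0]))
    m=viewer.masks_of(cam,"ball_small_center")
    for q in m[:4]:
        w=W[q["mask"]&(d>0)]; print("ball",q["p"],q["pixel"],np.round(np.median(w,0),3),"col",im[q["mask"]].mean(0).round())
s=status.get_obs(); print(s["clock"])
E
```

```text
top pn 473 [0.4955 0.0832] [497.7  74.8] [49.8 64.1] 5.9
top pf 457 [0.6362 0.096 ] [636.6  90.6] [50.2 56.3] 4.7
top tab 56 [ 0.5899 -0.2854] [ 590.2 -284.9] [ 7.7 34.3] 5.7
ball 0.53 [190.7, 352.7] [ 0.726 -0.017  0.035] col [124.  74.  86.]
ball 0.49 [227.3, 389.8] [ 0.621 -0.1    0.097] col [46. 43. 37.]
scene pn 315 [0.5007 0.0849] [500.8  75.4] [50.8 65.5] 2.6
scene pf 373 [0.6405 0.0978] [639.3  92.1] [51.6 55.7] 4.7
scene tab 57 [ 0.5935 -0.2827] [ 592.8 -283.5] [ 9.6 35.9] 7.3
ball 0.68 [289.0, 270.6] [ 0.736 -0.014  0.033] col [122.  72.  86.]
ball 0.54 [232.8, 243.8] [ 0.629 -0.096  0.097] col [19. 19. 16.]
1.2
```

>>> servo_tool:
  commands:
    - [0, 0, 0, 0, 0.127]
    - [0, 0, 0, 0, 0.126]
    - [0, 39, -15, 0, 0]
    - [0, 39, -15, 0, 0]
    - [0, 39, -15, 0, 0]
    - [0, 39, -15, 0, 0]
    - [0, 39, -15, 0, 0]
    - [0, 39, -15, 0, 0]
    - [0, 39, -15, 0, 0]
    - [0, 39, -15, 0, 0]
    - [0, 38, -13, 0, 0]
    - [0, 38, -13, 0, 0]
    - [0, 0, 0, 20, 0]
    - [0, 0, 0, 20, 0]
    - [0, 0, 0, 0, 0]

```text
clock: 3.08
eef_pos: [0.5412, -0.2883, 0.1972]
tool_rot: [0.999, 0.047, -0.002, -0.001]
ft_force: [-0.1, 0.3, 0.2]
grip_width: -0.0
grasp_force: 0.0
```

>>> servo_tool:
  commands:
    - [0, 0, 0, 34, 0]
    - [0, 0, 0, 34, 0]
    - [0, 0, 0, 34, 0]
    - [0, 0, 0, 32, 0]
    - [0, 10, 0, 0, 0]
    - [0, 10, 0, 0, 0]
    - [0, 10, 0, 0, 0]
    - [0, 6, 0, 0, 0]
    - [0, 6, 0, 0, 0]
    - [0, 6, 0, 0, 0]
    - [0, 6, 0, 0, 0]
    - [0, 6, 0, 0, 0]
    - [0, 6, 0, 0, 0]
    - [0, 5, 0, 0, 0]
    - [0, 0, 0, 0, 0]

```text
clock: 4.95
eef_pos: [0.6144, -0.2827, 0.066]
tool_rot: [0.999, 0.047, 0.001, 0.0]
ft_force: [1.8, -1.1, 4.6]
grip_width: -0.0001
grasp_force: 0.0
```

>>> servo_tool:
  commands:
    - [0, 4, 0, 0, 0]
    - [0, 3, 0, 0, 0]
    - [0, 0, 0, 0, 0]

```text
clock: 5.32
eef_pos: [0.6187, -0.2822, 0.0659]
tool_rot: [0.999, 0.046, -0.001, 0.0]
ft_force: [-4.9, -0.5, 7.9]
grip_width: 0.0
grasp_force: 0.0
```

```bash
python3 - <<'E'
from h import *
for i in range(3):
    im,d=viewer.camera("top"); s=status.get_obs(); print(s["clock"],s["eef_pos"],s["ft_force"].round(2) if hasattr(s["ft_force"],"round") else s["ft_force"])
a=im[140:320,360:600]; im2,_=viewer.camera("scene"); b=im2[120:300,80:320]
cv2.imwrite("pics/c2.png",cv2.resize(np.hstack([a,b])[:,:,::-1],(800,300),interpolation=cv2.INTER_CUBIC))
E
```

```text
5.375 [ 0.61867924 -0.28214572  0.06595628] [-4.96 -1.15  8.36]
5.425 [ 0.61869168 -0.28216411  0.06597117] [-4.13 -1.15  8.46]
5.475 [ 0.61870504 -0.28216775  0.06596832] [-5.32 -0.32  7.89]
```

View pics/c2.png

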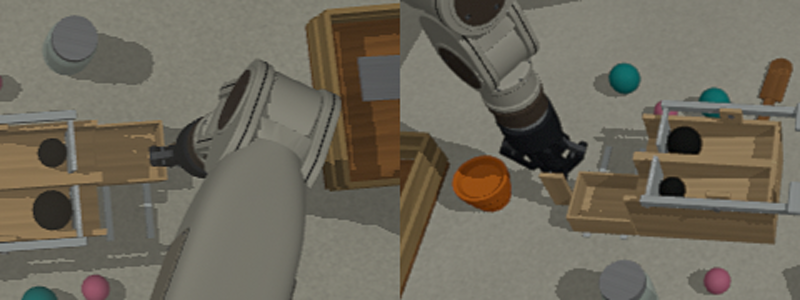

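>>> servo_tool:
  commands:
    - [0, 0, 0, -5, 0]
    - [0, 3, 0, 0, 0]
    - [0, 3, 0, 0, 0]
    - [0, 0, 0, 0, 0]
    - [0, 0, 0, 0, 0]

```text
clock: 6.15
eef_pos: [0.6198, -0.2814, 0.0698]
tool_rot: [0.999, 0.045, -0.006, -0.001]
ft_force: [-17.0, -0.5, 10.1]
grip_width: 0.0
grasp_force: 8.5
```

>>> servo_tool:
  commands:
    - [0, -6, 0, 0, 0]
    - [0, -15, 0, 0, 0]
    - [0, -20, 0, 0, 0]
    - [0, 0, 0, -40, 0]
    - [0, 0, 0, -40, 0]
    - [0, 0, 0, -40, 0]
    - [0, -40, 0, -30, 0]
    - [0, -40, 0, 0, 0]
    - [0, -40, 0, 0, 0]
    - [0, 0, 0, 0, 0]

```text
clock: 7.4
eef_pos: [0.4636, -0.296, 0.2203]
tool_rot: [0.999, 0.046, -0.0, -0.0]
ft_force: [0.2, -0.5, 0.4]
grip_width: 0.0001
grasp_force: 0.0
```

```bash
python3 - <<'E'
from h import *
s=status.get_obs(); print(s["eef_pos"],s["ft_force"])
for cam in("top","scene"):
    im,d=viewer.camera(cam); k=viewer.get_calibration(cam); K=k["camera_matrix"]
    cv2.imwrite(f"pics/{cam}1.png",im[:,:,::-1])
    v,u=np.mgrid[:480,:640]; P=np.stack([(u-K[0,2])/K[0,0]*d,(v-K[1,2])/K[1,1]*d,d],-1)
    W=(P-np.array(k["t"]))@np.array(k["R"])
    m=(np.hypot(W[...,0]-.635,W[...,1]+.282)<.05)&(abs(W[...,2]-.098)<.008)&(d>0)
    p=W[m].mean(0)[:2] if m.any() else np.zeros(2); r=p-[.578,-.027]
    print(cam,m.sum(),p.round(4),"D",np.round([r@[.9957,.0924],r@[-.0924,.9957]],4))
E
```

```text
[ 0.46363881 -0.29596778  0.22030825] [ 0.2454997  -0.47008511  0.36467318]
top 59 [ 0.6337 -0.2801] D [ 0.032  -0.2572]
scene 66 [ 0.6372 -0.278 ] D [ 0.0358 -0.2554]
```

>>> servo_tool:
  commands:
    - [0, 21, -38, 0, 0]
    - [0, 21, -38, 0, 0]
    - [0, 21, -38, 0, 0]
    - [0, 21, -38, 0, 0]
    - [0, 21, -38, 0, 0]
    - [0, 21, -38, 0, 0]
    - [0, 21, -38, 0, 0]
    - [0, 21, -38, 0, 0]
    - [0, 21, -38, 0, 0]
    - [0, 20, -37, 0, 0]
    - [0, 0, 0, 20, 0]
    - [0, 0, 0, 20, 0]
    - [0, 0, 0, 10, 0]
    - [0, 0, 0, 0, 0]

```text
clock: 9.25
eef_pos: [0.6404, 0.0846, 0.1691]
tool_rot: [0.998, 0.062, -0.001, -0.007]
ft_force: [-0.4, -0.3, 0.2]
grip_width: -0.0003
grasp_force: 0.0
```

```bash
python3 - <<'E'
from h import *
im,d=viewer.camera("top"); s=status.get_obs(); print(s["eef_pos"])
a=im[140:320,240:480]; im2,_=viewer.camera("scene"); b=im2[120:300,160:400]
cv2.imwrite("pics/c3.png",cv2.resize(np.hstack([a,b])[:,:,::-1],(800,300),interpolation=cv2.INTER_CUBIC))
E
```

```text
[0.64078678 0.08439991 0.17018531]
```

View pics/c3.png

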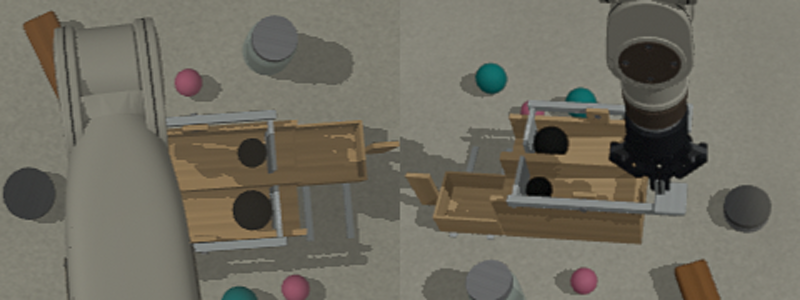

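>>> servo_tool:
  commands:
    - [0, -1, -9, 0, 0]
    - [0, -1, -8, 0, 0]
    - [0, 0, 0, 10, 0]
    - [0, 0, 0, 10, 0]
    - [0, 0, 0, 8, 0]
    - [0, 0, 0, 8, 0]
    - [0, 0, 0, 0, 0]

```text
clock: 10.22
eef_pos: [0.6367, 0.0942, 0.1338]
tool_rot: [0.998, 0.069, -0.001, -0.01]
ft_force: [-0.8, 1.2, 2.0]
grip_width: -0.0002
grasp_force: 1.1
```

>>> servo_tool:
  commands:
    - [0, 0, -2, 8, 0]
    - [0, 0, -2, 8, 0]
    - [0, 0, 0, 8, 0]
    - [0, 0, 0, 6, 0]
    - [0, 0, 0, 0, 0]

```text
clock: 10.85
eef_pos: [0.6369, 0.0968, 0.1043]
tool_rot: [0.997, 0.07, -0.001, -0.011]
ft_force: [0.3, 0.3, 4.4]
grip_width: -0.0002
grasp_force: 1.9
```

```bash
python3 - <<'E'
from h import *
im,d=viewer.camera("top"); s=status.get_obs(); print(s["clock"],s["eef_pos"],s["ft_force"],np.round(s["joint_pos"],3))
a=im[140:320,240:480]; im2,_=viewer.camera("scene"); b=im2[120:300,160:400]
cv2.imwrite("pics/c4.png",cv2.resize(np.hstack([a,b])[:,:,::-1],(800,300),interpolation=cv2.INTER_CUBIC))
E
```

```text
10.9 [0.63689018 0.0968347  0.10466789] [ 0.89391008 -0.35081275  2.89685147] [0.141 0.605 0.205 1.171 0.022 3.141]
```

View pics/c4.png

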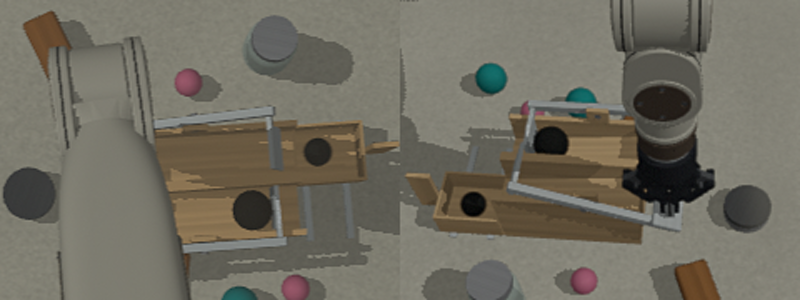

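>>> servo_tool:
  commands:
    - [0, 0, 0, 0, -0.05]
    - [0, 0, 0, 0, -0.05]
    - [0, 0, 0, 0, 0]
    - [0, 0, 0, 0, 0]
    - [0, 0, 0, 0, 0]
    - [0, 0, 0, -8, 0]
    - [0, 0, 0, -8, 0]
    - [0, 0, 0, -8, 0]
    - [0, 0, 0, -8, 0]
    - [0, 0, 0, -8, 0]
    - [0, 0, 0, -10, 0]
    - [0, 0, 0, -30, 0]
    - [0, 0, 0, -40, 0]
    - [0, -40, 0, 0, 0]
    - [0, -50, 0, 0, 0]
    - [0, -50, 0, 0, 0]
    - [0, -50, 0, 0, 0]
    - [0, 0, 0, 0, 0]

```text
clock: 13.2
eef_pos: [0.4482, 0.0476, 0.224]
tool_rot: [0.993, 0.12, -0.002, -0.01]
ft_force: [0.9, 0.5, 0.6]
grip_width: -0.0001
grasp_force: 0.0
```

```bash
python3 - <<'E'
from h import *
im,d=viewer.camera("top"); s=status.get_obs(); print(s["clock"],s["eef_pos"],s["ft_force"],np.round(s["joint_pos"],3))
a=im[140:320,240:480]; im2,_=viewer.camera("scene"); b=im2[120:300,160:400]
cv2.imwrite("pics/c5.png",cv2.resize(np.hstack([a,b])[:,:,::-1],(800,300),interpolation=cv2.INTER_CUBIC))
for r,c in((219,298),(284,309)): print(px2w("top",d,r,c))
E
```

```text
13.25 [0.45113521 0.04812975 0.22469505] [ 0.11236371  0.13484061 -0.35785035] [ 0.093  0.158 -0.138  1.277  0.021  2.994]
[0.64075202 0.10706113 0.13876207]
[0.49944374 0.08090067 0.14375395]
```

View pics/c5.png

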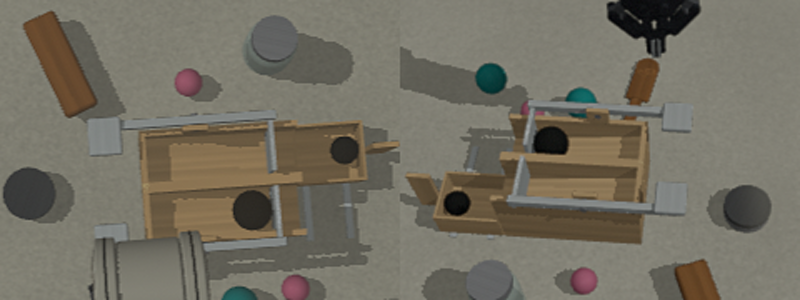

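The small ball lies in the tray (left half, about 345,150), the far lever is back at rest height (0.139 m), and the large ball is still behind its gate (about 252,210). Nothing is touching the robot.

```bash
python3 -c "
from h import *
print(bot.job_done())"
```

```text
the job is handed in; nothing more can be done
None
```

The job is done and handed in at about 13 s: the tray is at its stop in front of the far lane with the small ball in it, the far lever is back up and the large ball is still behind its gate; joint 6 read 3.141 rad, at its range end, during the press.

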